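Set out thread and punching board for hand stitching

TASK

Set out the blue job tray for hand stitching: slide the spool of red waxed thread straight up off its post on the thread rack and stand it upright on the floor of the tray's wide well, and draw the white punching board up out of its slot in the board holder and stand it, on the same long edge as in the holder, in the tray's narrow side pocket. Set both down rather than dropping them, and leave the other spools, boards and tools where they are.

Things in the scene. Friction and masses are not known exactly. Their poses are not given: they have to be found in the camera images.
- rack: Thread rack, fixed, left or right of the robot: plywood foot 260 x 90 x 18 mm with three upright steel posts in a row at x = -80, 0, +80 mm of its own frame (y = 0). Posts are 10 mm thick, their tips 105 mm above the bench; each has a rubber disc round its foot, top 22 mm above the bench, on which a spool stands. Origin: centre of underside; z up.
- spool_red: Spool to fetch: bright red waxed thread on a cardboard tube open at both ends; rigid, outside diameter 54 mm, height 66 mm, bore 20 mm (5 mm play round the post), 0.1 to 0.2 kg. Origin: centre of underside, z up its bore; yaw is meaningless. Stands on any of the rack's posts, whose tip sticks 17 mm out of its top; it must rise 83 mm to come clear.
- spool_cream: Another spool, cream thread, same shape and size, on another post of the rack; to be left alone.
- spool_black: Another spool, black thread, same shape and size, on another post of the rack; to be left alone.
- holder: Board holder, fixed, on the other side from the rack: brown wooden block 100 (x) x 196 (y) x 45 mm high with three open-ended slots along its own x axis at y = -70, 0, +70 mm, each 13 mm wide, floor 12 mm above the bench (33 mm deep). Origin: centre of underside; z up.
- board_white: Board to fetch: white plastic punching board 120 mm long (its x), 10 mm thick (its y), 95 mm high (its z), about 0.1 kg, rigid. Origin: middle of its lower long edge, z up. Stands in any of the holder's slots, length along the slot, top edge 107 mm above the bench and 62 mm above the block; can be pinched across its thickness by the top edge.
- board_wood: Another board, plywood, same size, in another slot of the holder, faces 60 mm or more from those of its neighbours; to be left alone.
- board_black: Another board, black rubber, same size, in another slot of the holder; to be left alone.
- tray: Blue plastic job tray, fixed, open on top: 220 (x) x 200 (y) x 50 mm high, walls and floor 5 mm. A 5 mm partition as high as the walls, along x at y = 50 to 55 mm, parts a wide well (inside 210 x 145 mm, y -95 to +50 mm) from a narrow pocket (inside 210 x 40 mm, y +55 to +95 mm). Origin: centre of underside; z up.
- tray_well (a point): Centre of the floor of the tray's wide well (5 mm above the bench); axes as the tray's. The well is free from x = -65 mm to x = +105 mm of this point; beyond, at its -x end, lies the stitching chisel.
- tray_pocket (a point): Centre of the floor of the tray's narrow pocket (5 mm above the bench); axes as the tray's: the pocket is 40 mm wide in y and 210 mm long in x.
- chisel: Steel stitching chisel 120 x 19 x 11 mm, lying across the -x end of the tray's wide well, along the tray's y; to be left alone. Origin: about its middle, on its underside.
- hammer: Hammer with a dark wooden handle, 260 mm long, lying on the bench beyond the tray; to be left alone. Origin near its middle, on its underside.
- dye: Small dark dye bottle, 48 mm in diameter, 115 mm high, standing on the bench towards its far side; to be left alone. Origin: centre of its underside.

How it is judged (in metres and radians):
At the end, for the whole second after the job is handed in: The red spool stands upright (within 7 degrees) on the floor of the wide well (within 6 mm), and the white board stands on its long edge on the floor of the narrow pocket (lower edge within 10 mm, leaning at most 37 degrees), both released and at rest (x of spool_red in the frame of tray_well between -0.085 and 0.085 m and y of spool_red in the frame of tray_well between -0.052 and 0.052 m and z of spool_red in the frame of tray_well between -0.004 and 0.006 m and angle between spool_red's own z axis and vertical below 0.12 rad and linear speed of each of spool_red, board_white below 0.02 m/s and x of board_white in the frame of tray_pocket between -0.055 and 0.055 m and y of board_white in the frame of tray_pocket between -0.022 and 0.022 m and z of board_white in the frame of tray_pocket between -0.004 and 0.01 m and angle between board_white's own z axis and vertical below 0.65 rad); the robot touches nothing.
It fails at once if the red spool dropped: nothing holds it while it is more than 60 mm above the bench (height (world z) of spool_red above 0.06 m and contact force between spool_red and the fingers below 0.05 N).
It fails at once if the white board dropped: nothing holds it while its lower edge is more than 55 mm above the bench (height (world z) of board_white above 0.055 m and contact force between board_white and the fingers below 0.05 N).
It fails at once if another spool moved more than 30 mm (distance of any of spool_cream, spool_black from where it was at the start of the episode above 0.03 m).
It fails at once if another board moved more than 30 mm (distance of any of board_wood, board_black from where it was at the start of the episode above 0.03 m).
It fails at once if the chisel, hammer or dye bottle moved more than 40 mm (distance of any of chisel, hammer, dye from where it was at the start of the episode above 0.04 m).
It also fails if it takes over 61 s, if anything falls off the work surface, if the arm or the gripper's body presses on something with over 40 N, if the wrist force passes 120 N, or if a joint passes its speed limit or range.

ROBOT

A 7-joint arm with a two-finger parallel gripper is mounted at the origin on the work surface. World frame = base frame: x ahead of the robot, y to its left, z up, the work surface at z = 0. Lengths are in m, angles in degrees, forces in N, time in s.
With the tool pointing down it reaches from about 0.35 to 0.775 m from the base axis. Payload 3.1 kg.
Tool frame: the origin (TCP) lies on the centre line of the jaws, within the pads' length; the fingertips stand 17 mm ahead of it and the grasp point (between the pads) lies 2 mm behind it (robot.tip_reach is the distance from the TCP to the fingertips, in m); z points along the fingers, y is the line along which they close (so a half turn about z gives the same grasp; the last joint's range is limited). The gripper opens to 85 mm and grips with 20 to 120 N. Pads are 22 mm wide; open, the fingers measure 114 mm over their backs; the gripper's body (76 mm by 85 mm) begins 54 mm behind the grasp point. The pads swing forward as they close: fully open they stand 13 mm farther back than shut.
Start: joints at [61.839, 17.813, 0.802, 86.603, -0.252, 75.585, -1.558], TCP at [0.239, -0.495, 0.248] pointing down, gripper open.
Joint ranges: [-154.91, 154.91], [-16.99, 109.72], [-72.82, 74.43], [7.12, 147.25], [-82.49, 262.49], [11.32, 116.49], [-174.64, 174.64]. Speed limits (degrees/s): [159.86, 159.86, 180, 180, 180, 180, 180].

INTERFACE

Orientations are given as [roll, pitch, yaw] about the fixed x, y, z axes, in that order (R = Rz(yaw) Ry(pitch) Rx(roll)).
In Python, from station import robot, fingers, vision, workorder, recognise gives the robot as it stands. Calls block until the motion is done:
- robot.move_to(position, orientation): joint-space move of the TCP to a pose.
- robot.line_to(position, orientation=None, velocity=0.15, f_stop=None): straight line of the TCP; orientation=None keeps the orientation; velocity is the mean speed in m/s. With f_stop (N) it stops when the force on the tool has changed by that much, and returns True; else False.
- robot.move_j(angles): joint-space move.
- fingers.gripper_to(opening, force=None): opening from 0.0 (shut) to 1.0 (fully open); force is the grip in N (None keeps the last); returns when the fingers have stopped.
- robot.pause(seconds).
- robot.inverse_kinematics(position, orientation): joint angles nearest the present ones, or None.
- vision.grab_frame(name): name is "scene" or "side" or "wrist"; returns the picture (420x560x3 uint8, red, green, blue); there is no depth.
- vision.calibration(name): a dict with "mtx" (3x3 intrinsics, pixels), "extrinsics" (4x4, takes a point from world to camera coordinates); the wrist camera has in their place "T_tool_cam" (4x4, takes a point from camera to tool coordinates, whose origin is the TCP and whose axes are the flange's). Camera axes: x right, y up, looking along -z (the intrinsics and any distortion apply to the point x, -y, -z); pixel columns grow to the right and rows downward; lengths in m; the calibration is good to about 2 mm. A picture is of the moment at which its call begins: read the wrist's pose just before it. calibration takes no time and is no camera call.
A pose or a line that the arm cannot do raises robot.PlanningError and nothing moves.
- workorder.close_job(): hands the job in; it is judged then, once.
Trained networks look in the newest picture that a camera, given by its name, has taken for a name from the list of things; names that differ only in an ending like _2 or _b are one class to them, and where a whole thing is asked for, a point or a joint stands for the part that bears it (a point fixed in the world has none). Each returns a list of dicts, best first, with "p" (0 to 1); they miss things now and then, are a little off and sometimes report something else, mostly with a low value. They report only what shows in the picture. A call takes as long as a camera call.
- recognise(label, camera): "rect" ([centre column, centre row, width, height] in pixels, round what is visible of it).
Readings, each from a call of its own:
- robot.current_time_s(): time.
- robot.current_joint_positions(): joint angles.
- robot.current_dq(): joint speeds.
- robot.current_joint_torque(): joint torques, N m.
- robot.current_tool_pos(): TCP position.
- robot.current_eef_rot(): TCP orientation.
- robot.current_contact_force(): force on the tool from outside, world axes, zero at the start.
- robot.current_torque(): the same for the moment, N m.
- robot.current_finger_gap(): opening from 0.0 (shut) to 1.0 (fully open).
- robot.current_gripper_force(): force on a finger pad.
Only numpy, scipy, OpenCV 4.12 (cv2) and the standard library are available. Lean on these libraries where they do the work, as an engineer would, in place of code of your own. Each camera call takes 0.05 s, during which the arm holds its last target. There are 200 camera calls.

## Working session

There is one attempt and no reset: what is moved stays moved. The work goes in short steps, each a Python script; the robot and the scene stay as the last script left them, time stands still between calls to the robot, and variables do not carry over. Pictures are saved under pics/ and viewed, at most 10 in all, crops included, and the job is handed in when it is done.

```bash
ls; mkdir -p pics; cat > h.py <<'E'
from station import robot, fingers, vision, workorder, recognise
import numpy as np, cv2
def save(cam,name):
    im=vision.grab_frame(cam); cv2.imwrite(f'pics/{name}.png',im[:,:,::-1]); return im
def PK(cam,pose=None):
    c=vision.calibration(cam); K=np.array(c['mtx'])
    if 'extrinsics' in c: E=np.array(c['extrinsics'])
    else:
        from scipy.spatial.transform import Rotation as R
        p,o=pose; T=np.eye(4); T[:3,:3]=R.from_euler('xyz',o,degrees=True).as_matrix(); T[:3,3]=p
        E=np.linalg.inv(T@np.array(c['T_tool_cam']))
    return K@(np.diag([1,-1,-1.])@E[:3]), c
def proj(P,X):
    q=P@np.append(X,1); return q[:2]/q[2]
def onplane(P,uv,z):
    # world point on height z seen at uv
    H=P[:,[0,1,3]].copy(); H[:,2]+=P[:,2]*z
    q=np.linalg.solve(H,[uv[0],uv[1],1]); return q[:2]/q[2]
def tri(P1,a,P2,b):
    X=cv2.triangulatePoints(P1,P2,np.array(a,float).reshape(2,1),np.array(b,float).reshape(2,1))[:,0]; return X[:3]/X[3]
E
python3 - <<'E'
from h import *
for c in ['scene','side']:
    save(c,c+'0'); print(c,{k:v for k,v in vision.calibration(c).items()})
    for l in ['rack','spool_red','holder','board_white','tray','chisel','board_wood','board_black','spool_cream','spool_black','dye','hammer']:
        r=recognise(l,c); print(l,[(np.round(x['rect']).tolist(),round(x['p'],2)) for x in r[:2]])
print(vision.calibration('wrist')); print(robot.current_time_s(),robot.current_eef_rot())
E
```

```text
pics
scene {'mtx': array([[503.22699061,   0.        , 278.7251622 ],
       [  0.        , 503.22699061, 205.70826653],
       [  0.        ,   0.        ,   1.        ]]), 'extrinsics': array([[-0.0247985 ,  0.99962135,  0.01192468,  0.01505039],
       [-0.82620057, -0.02720908,  0.56271866,  0.46158686],
       [ 0.56283004,  0.0041024 ,  0.82656247, -1.67612344],
       [ 0.        ,  0.        ,  0.        ,  1.        ]])}
rack [([167.0, 179.0, 36.0, 81.0], 0.96)]
spool_red [([161.0, 195.0, 26.0, 32.0], 0.69)]
holder [([408.0, 184.0, 78.0, 48.0], 0.9)]
board_white [([440.0, 182.0, 11.0, 52.0], 0.78), ([265.0, 282.0, 113.0, 39.0], 0.29)]
tray [([279.0, 199.0, 105.0, 96.0], 0.93)]
chisel [([282.0, 173.0, 40.0, 16.0], 0.73)]
board_wood [([409.0, 176.0, 13.0, 54.0], 0.7), ([164.0, 144.0, 22.0, 26.0], 0.18)]
board_black [([385.0, 173.0, 11.0, 56.0], 0.82)]
spool_cream [([164.0, 147.0, 21.0, 26.0], 0.77)]
spool_black [([264.0, 286.0, 107.0, 33.0], 0.72), ([164.0, 170.0, 26.0, 23.0], 0.71)]
dye [([382.0, 261.0, 25.0, 37.0], 0.84), ([265.0, 286.0, 110.0, 37.0], 0.4)]
hammer [([264.0, 
[... 913 characters left out ...]
], 0.85)]
dye [([208.0, 254.0, 20.0, 35.0], 0.67), ([263.0, 332.0, 50.0, 49.0], 0.38)]
hammer [([229.0, 195.0, 48.0, 54.0], 0.68)]
{'mtx': array([[318.16421952,   0.        , 281.3513644 ],
       [  0.        , 318.16421952, 211.93202063],
       [  0.        ,   0.        ,   1.        ]]), 'T_tool_cam': array([[-8.95881503e-04,  9.59478865e-01,  2.81779178e-01,
         7.14053035e-02],
       [ 9.99999494e-01,  9.88739591e-04, -1.87358382e-04,
        -9.45533985e-05],
       [-4.58372638e-04,  2.81778868e-01, -9.59479265e-01,
        -1.25314792e-01],
       [ 0.00000000e+00,  0.00000000e+00,  0.00000000e+00,
         1.00000000e+00]])}
1.3 [1.79997936e+02 8.74180687e-04 2.57745560e+01]
```

View pics/scene0.png

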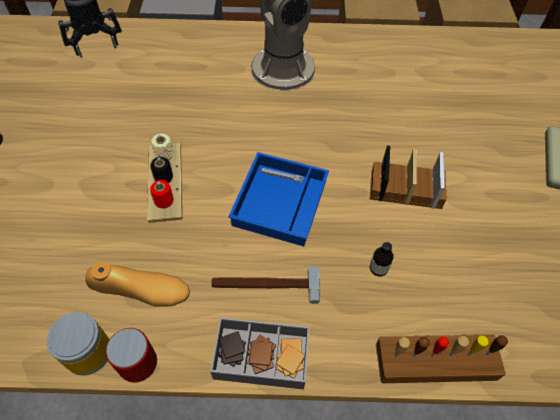

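View pics/side0.png

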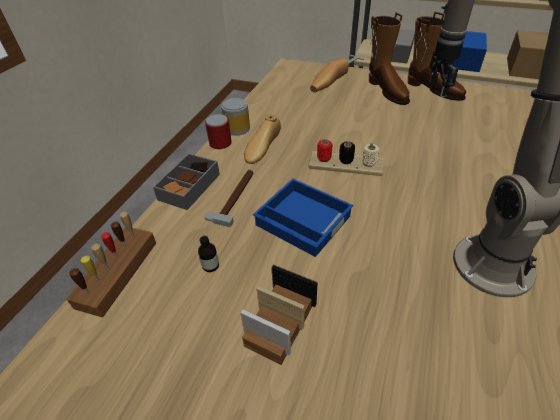

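The scene shows the rack on the left (pixel 165,180), with the red spool on its far post at (161,195). The tray is in the middle with its pocket to the right, and the holder is on the right with the white board outermost at (440,182). I'll get coarse positions first, then take wrist views.

```bash
python3 - <<'E'
from h import *
Ps,_=PK('scene');Pd,_=PK('side')
print('spool',tri(Ps,(161,195),Pd,(326,151)),'board',tri(Ps,(440,182),Pd,(263,332)))
t=[onplane(Ps,u,.05) for u in [(257,154),(328,169),(304,243),(231,222)]]
print('tray',np.round(t,3),np.mean(t,0))
s=tri(Ps,(161,195),Pd,(326,151));b=tri(Ps,(440,182),Pd,(263,332));c=np.mean(t,0)
import pickle; V={}
def view(n,l,x,y,z,yaw=0):
    robot.move_to([x,y,z],[180,0,yaw])
    pose=(robot.current_tool_pos(),robot.current_eef_rot()); im=save('wrist',n)
    r=[q['rect'] for q in recognise(l,'wrist')[:1]]
    V[n]=(pose,im,r); print(n,np.round(pose[0],3),np.round(r,1),robot.current_time_s())
view('s1','spool_red',s[0]-.03,s[1],.24); view('s2','spool_red',s[0]-.03,s[1]+.08,.24)
view('t1','tray',c[0]-.04,c[1]-.04,.28); view('t2','tray',c[0]-.04,c[1]+.04,.28)
view('b1','board_white',b[0]-.04,b[1]-.04,.25); view('b2','board_white',b[0]-.04,b[1]+.03,.25)
pickle.dump(V,open('V.pkl','wb'))
m=np.vstack([np.hstack([V[k][1] for k in p]) for p in (['s1','t1'],['b1','b2'])])
cv2.imwrite('pics/m.png',cv2.resize(m,(800,600))[:,:,::-1])
E
```

```text
spool [ 0.5635682  -0.31227169  0.04487843] board [0.50835613 0.42413369 0.06113287]
tray [[ 0.421 -0.066]
 [ 0.467  0.13 ]
 [ 0.702  0.064]
 [ 0.647 -0.12 ]] [0.55918469 0.00211728]
s1 [ 0.532 -0.314  0.24 ] [[272.6 157.2  61.7  61.3]] 2.7083
s2 [ 0.533 -0.231  0.241] [[362.8 157.1  69.6  63.1]] 3.225
t1 [ 0.519 -0.041  0.28 ] [[251.  145.5 232.3 250. ]] 4.1417
t2 [0.519 0.042 0.28 ] [[327.  144.7 238.7 249.7]] 4.6583
b1 [0.47  0.382 0.25 ] [[242.3 163.2  32.6 142. ]] 6.0667
b2 [0.468 0.455 0.25 ] [[322.7 159.9  35.6 144.9]] 6.55
```

View pics/m.png

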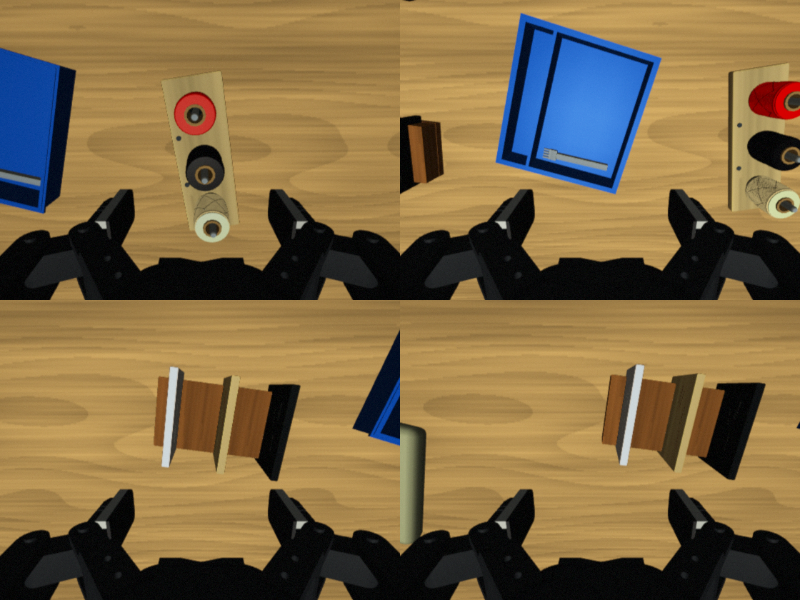

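Wrist views: the red spool is at the far end of the rack, unobstructed (s1 at about 273,157). The white board's bright top edge is clear (b1 at about 242,163), and the tray's pocket is on the left side of its image (+y). Next I'll fit silhouettes of known size over the two views, with the height left free.

```bash
cat > fit.py <<'E'
from h import *
import pickle
from scipy.optimize import minimize
V=pickle.load(open('V.pkl','rb'))
def near(m,r,g=14):
    o=np.zeros_like(m); x,y,w,h=r; a,b,c,d=[int(max(0,q)) for q in (x-w/2-g,x+w/2+g,y-h/2-g,y+h/2+g)]
    o[c:d,a:b]=m[c:d,a:b]; n,l,s,_=cv2.connectedComponentsWithStats(o.astype(np.uint8)); return (l==1+np.argmax(s[1:,4])).astype(np.uint8)
def fit(names,mask,pts,x0,step):
    D=[(PK('wrist',V[n][0])[0],near(mask(V[n][1].astype(int)),V[n][2][0])) for n in names]
    S=4; D=[(P,cv2.resize(m*255,None,fx=S,fy=S,interpolation=cv2.INTER_LINEAR)>127) for P,m in D]
    def cost(p):
        t=0
        for P,m in D:
            q=np.array([(proj(P,X)+.5)*S-.5 for X in pts(p)],np.float32)
            h=cv2.convexHull(q).reshape(-1,2); o=np.zeros(m.shape,np.uint8)
            cv2.fillConvexPoly(o,np.round(h*16).astype(np.int32),1,shift=4); o=o>0
            t+=1-(o&m).sum()/(o|m).sum()
        return t
    sx=np.vstack([x0]+[np.array(x0)+np.eye(len(x0))[i]*step[i] for i in range(len(x0))])
    for _ in range(2):
        r=minimize(cost,sx[0],method='Nelder-Mead',options=dict(initial_simplex=sx,xatol=1e-4,fatol=1e-5,maxiter=250))
        sx=np.vstack([r.x]+[r.x+np.eye(len(x0))[i]*step[i]*.4 for i in range(len(x0))])
    return np.round(r.x,4),round(r.fun,3)
a=np.linspace(0,2*np.pi,48)
def cyl(p): return [[p[0]+.027*np.cos(t),p[1]+.027*np.sin(t),p[2]+z] for t in a for z in (0,-.066)]
def box(L,W,H):
    return lambda p:[[p[0]+np.cos(p[3])*u*L/2-np.sin(p[3])*v*W/2,p[1]+np.sin(p[3])*u*L/2+np.cos(p[3])*v*W/2,p[2]-z] for u in(-1,1) for v in(-1,1) for z in {0,H}]
red=lambda i:cv2.morphologyEx(((i[...,0]>90)&(i[...,0]>2.2*i[...,1])).astype(np.uint8),cv2.MORPH_CLOSE,np.ones((15,15)))
blue=lambda i:cv2.morphologyEx(((i[...,2]>1.5*i[...,0])&(i[...,2]>25)).astype(np.uint8),cv2.MORPH_CLOSE,np.ones((15,15)))
white=lambda i:((i.min(2)>150)&(np.ptp(i,2)<35)).astype(np.uint8)
if __name__=='__main__':
    print('spool',fit(['s1','s2'],red,cyl,[.563,-.312,.08],[.01,.01,.01]))
    print('tray',fit(['t1','t2'],blue,box(.22,.2,.05),[.559,.002,.045,-.25],[.01,.01,.01,.1]))
    for f in (['b1','b2'],['b1'],['b2']): print('board',fit(f,white,box(.12,.01,0),[.508,.424,.1,-.1],[.01,.01,.01,.1]))
E
python3 fit.py
```

```text
spool (array([ 0.5675, -0.3073,  0.0758]), np.float64(0.543))
tray (array([ 0.5494,  0.0017,  0.0593, -0.2875]), np.float64(0.03))
board (array([ 0.5016,  0.4193,  0.1047, -0.1338]), np.float64(0.186))
board (array([ 0.5014,  0.42  ,  0.0993, -0.1337]), np.float64(0.078))
board (array([ 0.5012,  0.4179,  0.0972, -0.1337]), np.float64(0.079))
```

```bash
python3 - <<'E'
from fit import *
out=[]
for n,mk,pts in [('s1',red,cyl([.5675,-.3073,.0758])),('s2',red,cyl([.5675,-.3073,.0758])),('t1',blue,box(.22,.2,.05)([.5494,.0017,.0593,-.2875])),('b1',white,box(.12,.01,0)([.5016,.4193,.1047,-.1338]))]:
    im=V[n][1].copy(); m=near(mk(im.astype(int)),V[n][2][0]); P=PK('wrist',V[n][0])[0]
    r=V[n][2][0]; ys,xs=np.nonzero(m); print(n,xs.min(),xs.max(),ys.min(),ys.max(),m.sum(),np.round(r))
    cs,_=cv2.findContours(m,cv2.RETR_EXTERNAL,2); im=np.ascontiguousarray(im); cv2.drawContours(im,cs,-1,(0,255,0),1)
    h=cv2.convexHull(np.array([proj(P,X) for X in pts],np.float32)); cv2.polylines(im,[np.round(h).astype(int)],True,(255,255,0),1)
    x,y=int(r[0]),int(r[1]); k=60 if n[0]=='s' else 150 if n[0]=='t' else 90
    out.append(cv2.resize(im[max(0,y-k):y+k,x-k:x+k],(400,300)))
cv2.imwrite('pics/o.png',np.vstack([np.hstack(out[:2]),np.hstack(out[2:])])[:,:,::-1])
E
```

```text
s1 244 302 129 188 2099 [273. 157.  62.  61.]
s2 329 395 130 190 2481 [363. 157.  70.  63.]
t1 134 365 19 270 39125 [251. 146. 232. 250.]
b1 226 249 94 233 1546 [242. 163.  33. 142.]
```

View pics/o.png

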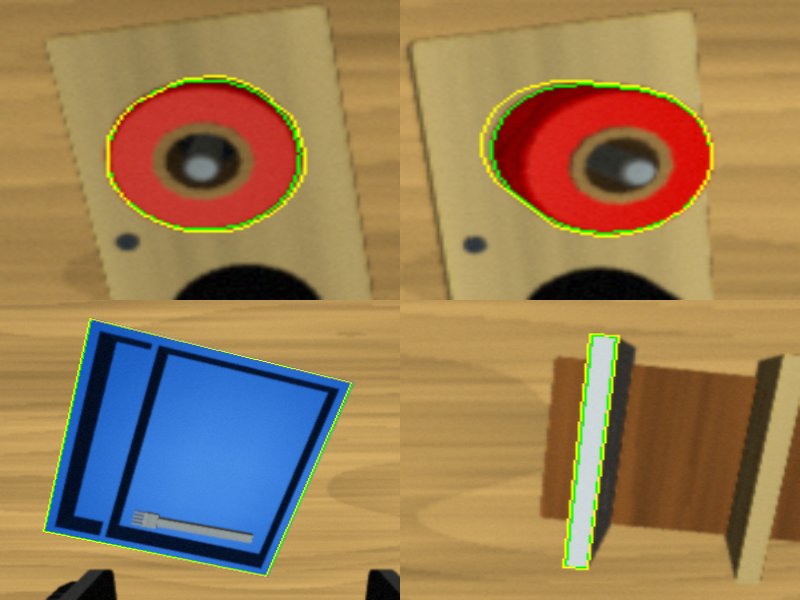

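Overlays: the tray and board fit well, but the spool's bore hole was left unfilled in its mask. I'll fix that mask and retake the views with the arm fully settled.

```bash
sed -i 's/^red=.*/red0=lambda i:((i[...,0]>45)\&(i[...,0]>2.6*i[...,1])).astype(np.uint8)\ndef red(i):\n    m=red0(i); cs,_=cv2.findContours(m,cv2.RETR_EXTERNAL,2); return cv2.drawContours(m,cs,-1,1,-1)/' fit.py
python3 - <<'E'
from fit import *
V={}
def view(n,l,x,y,z,yaw=0):
    robot.move_to([x,y,z],[180,0,yaw]); robot.pause(.4)
    pose=(robot.current_tool_pos(),robot.current_eef_rot()); im=vision.grab_frame('wrist')
    V[n]=(pose,im,[q['rect'] for q in recognise(l,'wrist')[:1]])
view('b2','board_white',.45,.46,.23); view('b1','board_white',.45,.37,.23)
view('t2','tray',.52,.04,.28); view('t1','tray',.52,-.04,.28)
view('s2','spool_red',.53,-.25,.22); view('s1','spool_red',.53,-.34,.22)
pickle.dump(V,open('V.pkl','wb')); print(robot.current_time_s())
E
python3 fit.py
```

```text
13.275
spool (array([ 0.5676, -0.3069,  0.0754]), np.float64(0.118))
tray (array([ 0.5495,  0.0017,  0.0591, -0.2866]), np.float64(0.029))
board (array([ 0.5017,  0.4192,  0.1051, -0.1327]), np.float64(0.183))
board (array([ 0.502 ,  0.4202,  0.1003, -0.1339]), np.float64(0.077))
board (array([ 0.5014,  0.4185,  0.1015, -0.1338]), np.float64(0.082))
```

```bash
python3 - <<'E'
from fit import *
print('spool',fit(['s1','s2'],red,lambda p:cyl([p[0],p[1],.088]),[.567,-.307],[.01,.01]))
print('tray',fit(['t1','t2'],blue,lambda p:box(.22,.2,.05)([p[0],p[1],.05,p[2]]),[.549,.002,-.28],[.01,.01,.1]))
# bore of the spool: hole in red mask -> ring centre in each view, triangulated
c=[]
for n in('s1','s2'):
    i=V[n][1].astype(int); m=near(red(i),V[n][2][0]); hole=(m>0)&(red0(i)==0)
    k,l,s,ce=cv2.connectedComponentsWithStats(hole.astype(np.uint8)); j=1+np.argmax(s[1:,4]); c.append(ce[j]); print(n,ce[j],s[j],V[n][0])
Ps=[PK('wrist',V[n][0])[0] for n in('s1','s2')]
print('bore',tri(Ps[0],c[0],Ps[1],c[1]))
# board corners via minAreaRect ends
e=[]
for n in('b1','b2'):
    q=cv2.boxPoints(cv2.minAreaRect(np.argwhere(near(white(V[n][1].astype(int)),V[n][2][0]))[:,::-1].astype(np.float32)))
    q=q[np.argsort(q[:,1])]; e.append((q[:2].mean(0),q[2:].mean(0)))
Pb=[PK('wrist',V[n][0])[0] for n in('b1','b2')]
for k in(0,1): print('board end',tri(Pb[0],e[0][k],Pb[1],e[1][k]))
# tray hull corners (rim corners mostly visible) 
C=[]
for n in('t1','t2'):
    m=near(blue(V[n][1].astype(int)),V[n][2][0]); h=cv2.convexHull(cv2.findContours(m,cv2.RETR_EXTERNAL,2)[0][0]); C.append(cv2.approxPolyDP(h,8,True)[:,0]); print(n,C[-1].tolist())
Pt=[PK('wrist',V[n][0])[0] for n in('t1','t2')]
if len(C[0])==len(C[1]): 
    for a in C[0]:
        b=min(C[1],key=lambda b:np.linalg.norm(b-np.array([80*.96,0])-a)); print('rim',np.round(tri(Pt[0],a,Pt[1],b),4))
E
```

```text
spool (array([ 0.5676, -0.3063]), np.float64(0.277))
tray (array([ 0.5519,  0.0035, -0.2862]), np.float64(0.104))
s1 [241.34042553 161.80179171] [225 145  34  34 893] (array([ 0.5303865 , -0.33907253,  0.22023729]), array([-1.79994389e+02, -1.97174213e-02,  9.25837915e-02]))
s2 [352.20895522 161.84845006] [336 146  34  33 871] (array([ 0.53033548, -0.24919026,  0.22037389]), array([ 1.79994189e+02, -3.13979926e-02,  8.24825333e-02]))
bore [ 0.5681723  -0.30667687  0.08683161]
board end [0.56095653 0.41122644 0.10565203]
board end [0.44367153 0.42698548 0.10895838]
t1 [[173, 19], [368, 83], [302, 271], [136, 226]]
t2 [[253, 19], [444, 83], [367, 271], [203, 226]]
rim [0.6861 0.0685 0.0486]
rim [ 0.6271 -0.1297  0.048 ]
rim [ 0.4122 -0.0645  0.0516]
rim [0.4689 0.1334 0.0475]
```

Triangulated heights match the text: bore top 0.087, board top about 0.107, tray rim about 0.049. Now fetching the spool.

```bash
python3 - <<'E'
from h import *
sx,sy=.568,-.3067
fingers.gripper_to(1.0)
robot.move_to([sx,sy,.15],[180,0,0]); robot.line_to([sx,sy,.065],velocity=.1)
fingers.gripper_to(0,40); print('gap',robot.current_finger_gap(),robot.current_gripper_force(),robot.current_contact_force())
robot.line_to([sx,sy,.18],velocity=.08); robot.pause(.2)
print('gap',robot.current_finger_gap(),robot.current_gripper_force(),robot.current_contact_force(),robot.current_tool_pos(),robot.current_time_s())
save('side','lift')
robot.move_to([.5618,-.0253,.15],[180,0,-16.4]); robot.pause(.2)
im=save('wrist','over'); cv2.imwrite('pics/lo.png',np.hstack([cv2.imread('pics/lift.png')[60:340,150:450],cv2.imread('pics/over.png')[:280,:450]]))
print(robot.current_tool_pos(),robot.current_time_s())
E
```

```text
gap 0.618857033416913 42.244645692408085 [-0.2865813   0.60659049  4.41517684]
gap 0.6180159513947596 41.995756309479475 [-0.09635549  0.69511474 -0.31036136] [ 0.56783499 -0.30661162  0.17959008] 17.125
[ 0.56212015 -0.02702149  0.15003105] 18.5167
```

View pics/lo.png

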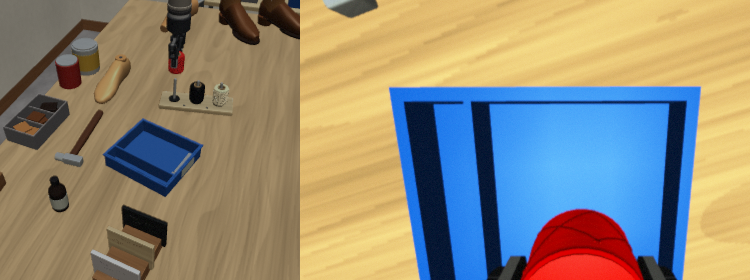

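The lift picture shows the spool off its post and held. The tray edges line up with the tool, and the spool is centred in the well's y. Now set it down and go for the board.

```bash
python3 - <<'E'
from h import *
x,y=.5618,-.0253
robot.line_to([x,y,.056],velocity=.12)
print(robot.line_to([x,y,.042],velocity=.02,f_stop=4),robot.current_tool_pos(),robot.current_contact_force())
fingers.gripper_to(.85); robot.line_to([x,y,.15],velocity=.15)
bx,by,yw=.5023,.4191,-7.64
robot.move_to([bx,by,.18],[180,0,yw]); fingers.gripper_to(.5)
robot.line_to([bx,by,.095],velocity=.1)
print('f',robot.current_contact_force(),robot.current_time_s())
fingers.gripper_to(0,40); print('gap',robot.current_finger_gap(),robot.current_gripper_force(),robot.current_contact_force(),robot.current_tool_pos())
robot.line_to([bx,by,.20],velocity=.07); robot.pause(.2)
print('gap',robot.current_finger_gap(),robot.current_gripper_force(),robot.current_contact_force(),robot.current_time_s())
robot.move_to([.5702,.0739,.20],[180,0,-16.4]); robot.pause(.2)
print(robot.current_tool_pos(),robot.current_time_s())
save('scene','p1');save('side','p2');save('wrist','p3')
a,b,c=[cv2.imread(f'pics/p{i}.png') for i in(1,2,3)]
cv2.imwrite('pics/p.png',np.hstack([cv2.resize(a[100:270,200:340],(250,304)),cv2.resize(b[120:290,220:360],(250,304)),cv2.resize(c,(300,304))]))
E
```

```text
True [ 0.56220183 -0.0253049   0.04893162] [0.03456702 0.52738459 3.82736464]
f [-0.47708582  0.26331291  0.41089375] 24.1333
gap 0.10929762301964094 40.0504732131958 [-0.04398443  0.69549862  3.09643771] [0.50279101 0.41946808 0.09589943]
gap 0.108839783749367 39.5636773109436 [ 0.4341506  -0.14969278 -1.42058746] 26.375
[0.57010344 0.07589756 0.1999977 ] 27.9
```

View pics/p.png

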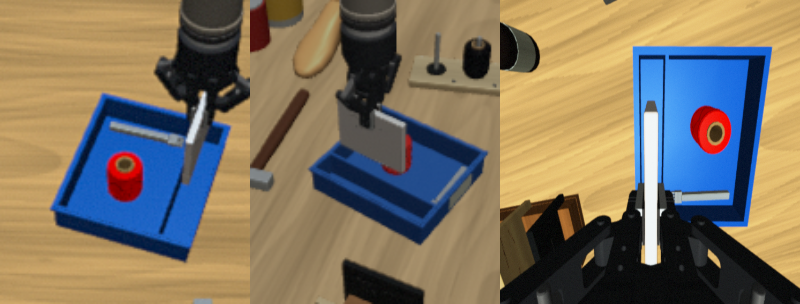

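The spool stands in the well, and the board is held over the pocket, parallel to it. Lowering under guard.

```bash
python3 - <<'E'
from h import *
x,y=.5702,.0739
s=robot.line_to([x,y,.105],velocity=.08,f_stop=6); print('early',s,robot.current_tool_pos())
if not s:
    print(robot.line_to([x,y,.083],velocity=.02,f_stop=4),robot.current_tool_pos(),robot.current_contact_force(),robot.current_time_s())
save('scene','q1');save('side','q2')
a,b=[cv2.imread(f'pics/q{i}.png') for i in(1,2)]
cv2.imwrite('pics/q.png',np.hstack([cv2.resize(a[110:260,210:340],(390,450)),cv2.resize(b[140:270,230:360],(390,450))]))
E
```

```text
early False [0.57080349 0.07404199 0.10572417]
True [0.56994737 0.07393377 0.08880268] [-0.3133375  -0.07497141  4.9806855 ] 30.175
```

View pics/q.png

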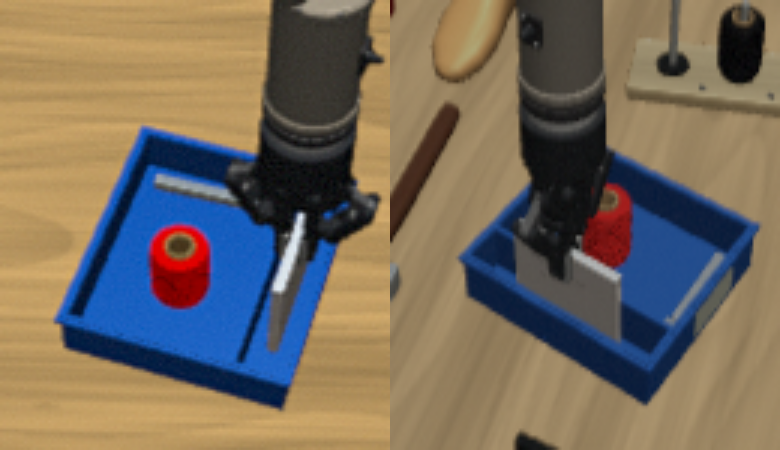

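Contact came at 0.0888, where 0.089 was expected, so the board is on the pocket floor. Release and retreat.

```bash
python3 - <<'E'
from h import *
x,y=.5702,.0739
fingers.gripper_to(.4); robot.line_to([x,y,.20],velocity=.1)
robot.move_to([.47,.06,.30],[180,0,-16.4]); robot.pause(.5)
save('wrist','r1');save('side','r2'); print(robot.current_time_s())
a,b=[cv2.imread(f'pics/r{i}.png') for i in(1,2)]
cv2.imwrite('pics/r.png',np.hstack([cv2.resize(a,(400,300)),cv2.resize(b[140:270,230:360],(300,300))]))
E
```

```text
33.1333
```

View pics/r.png

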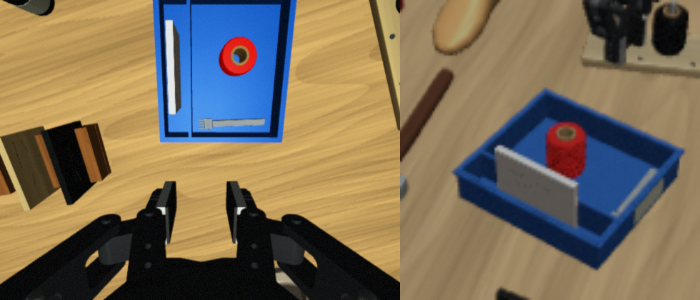

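The board stands upright in the pocket and the spool upright in the well. The chisel, which is visible, hasn't moved.

```bash
python3 -c "
from h import *
print(workorder.close_job())"
```

```text
the job is handed in; nothing more can be done
None
```

The job is handed in at about 33 s on the robot's clock: the red spool stands upright in the tray's wide well and the white board stands on its long edge in the side pocket, both set down and released; no verdict was returned.

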